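# Release the specimen shuttle and catch it gently

## Robot

A 7-joint arm with a two-finger parallel gripper is mounted at the origin on the work surface. World frame = base frame: x ahead of the robot, y to its left, z up, the work surface at z = 0. Lengths are in m, angles in rad, forces in N, time in s.
With the tool pointing down it reaches from about 0.4 to 0.9 m from the base axis. Payload 5.5 kg.
Tool frame: the origin (TCP) lies midway between the tips of the shut fingers; the grasp point (between the pads) lies env.grip_depth behind it (env.grip_depth is the distance from the TCP to the grasp point, in m); z points along the fingers, y is the line along which they close (so a half turn about z gives the same grasp; the last joint's range is limited). The gripper opens to 85 mm and grips with 20 to 120 N. Pads are 22 mm wide; open, the fingers measure 114 mm over their backs; the gripper's body (76 mm by 85 mm) begins 54 mm behind the grasp point. The pads swing forward as they close: fully open they stand 13 mm farther back than shut.
Start: joints at [-1.003, 0.501, -0.427, 1.55, 0.221, 1.138, -0.21], TCP at [0.195, 0.62, 0.231] pointing down, gripper open.
Joint ranges: [-2.88, 2.88], [-0.31, 2.03], [-1.54, 1.56], [0.2, 2.42], [-1.41, 4.55], [0.19, 2.02], [-2.57, 2.57]. Speed limits (rad/s): [2.57, 2.57, 3.14, 3.14, 3.14, 3.14, 3.14].

## Interface

Orientations are given as [roll, pitch, yaw] about the fixed x, y, z axes, in that order (R = Rz(yaw) Ry(pitch) Rx(roll)).
In Python, from bench import env gives the robot as it stands.
- The arm moves only by the shell command python3 -m creep 'ROWS'. ROWS is a JSON object of lists of equal length, an entry for each row: "linear": the shift along the tool's x, y, z each as a share of 20 mm, from -1 to 1, a list of three; "rotation": the turn, a rotation vector about the tool's x, y, z each as a share of 30 degrees, from -1 to 1, a list of three; "claw": the opening, from -1 (shut) to 1 (fully open). A call has 1 to 10 rows; each row shifts and turns the commanded pose from where the row before left it, along the tool's axes as they then stand; what a row does not reach is not made up. A row lasts 1/12 s, in which the tool goes at most 41.7 mm and 7.16 degrees, less where a joint would pass 70% of its speed; a pose out of reach is approached as far as the arm can. A call with a number of a shift or a turn outside -1 to 1 is refused whole. A call with a gripper value outside its range is refused whole. The fingers move at their own pace and stop on an object; the grip force is fixed at half the most. Time passes only in rows, so rows that do not move let the fingers close. It gives the time, the measured TCP pose, the force, the opening and the grip force at its end, in the units of the state.
- env.read_state(): the state, without advancing time (a new reading comes with each control period).
- env.camera(name): name is "scene" or "top" or "wrist"; returns the picture (480x640x3 uint8, red, green, blue); there is no depth.
- env.get_calibration(name): a dict with "mtx" (3x3 intrinsics, pixels), "R" (3x3) and "t" (3): a world point X has camera coordinates R X + t; the wrist camera has in their place "tool_from_camera" (4x4, takes a point from camera to tool coordinates, whose origin is the TCP and whose axes are the flange's). Camera axes: x right, y down, z forward; pixel columns grow to the right and rows downward; lengths in m; the calibration is good to about 2 mm. A picture is of the moment at which its call begins: read the wrist's pose just before it. get_calibration takes no time and is no camera call.
- env.finish_job(): hands the job in; it is judged then, once.
The state is a dict: "time_s": time; "joints": joint angles; "joint_vel": joint speeds; "joint_torque": joint torques, N m; "tool_pos": TCP position; "ee_rot": TCP orientation; "ft_force": force on the tool from outside, world axes, zero at the start; "torque": the same for the moment, N m; "grip_width": opening from 0.0 (shut) to 1.0 (fully open); "finger_force": force on a finger pad.
Only numpy, scipy, OpenCV 4.12 (cv2) and the standard library are available. Lean on these libraries where they do the work, as an engineer would, in place of code of your own. Each camera call takes 0.05 s, during which the arm holds its last target. There are 200 camera calls.

## Task

Pull the release bolt all the way out towards the robot so that the wheeled tube shuttle rolls down the sloping lane by itself, and do not touch the shuttle until the front of its tray has come out from under the reader head. Then catch it gently by the spring buffer on its nose with the closed fingertips, giving way with it so that the buffer is never pressed in more than half its travel, stop it with the front of the tray over the white landing plate and hold it still there for two seconds while the tubes settle. Finally ease it slowly down until the tray rests against the two end posts, leave it there, and leave the other things on the bench alone.

Things in the scene. Friction and masses are not known exactly. Their poses are not given: they have to be found in the camera images.
- lane: Fixed straight aluminium lane, its frame level: -y points downhill, x across (-x: robot's side), z up. Origin: on the table under the middle line. The floor slopes down at 0.13 rad, is 66 mm high at the origin, runs from 440 mm uphill to 370 mm downhill of it, 118 mm wide between two grey curbs 12 mm thick that rise 20 mm above the floor.
- shuttle: Loose white tray 110 wide, 170 long on 4 wheels; deck 45 mm above the floor; 16 fixed tubes (to 94 mm) start 72 mm behind its front. Origin: floor under its middle; -y downhill. Nominal 0.9 kg (0.75 to 1.2), axle friction about 0.5 N. Freed, it speeds up (time constant about 0.5 s) to about 0.3 m/s nominal, 0.23 if light, 0.37 if heavy. At rest against the bolt's tongue at the start.
- shuttle_nose (a point): Centre of the tray's flat upright front face, 110 mm wide and 35 mm high (above the floor: 10 to 45 mm), 85 mm downhill of the shuttle's origin; this point is 27.5 mm above the lane's floor. The spring buffer sticks out in front of it.
- bolt (a joint): Travel of the steel release bolt, m. 0 = shut: its tongue reaches over the robot-side curb in front of the tray, 230 mm uphill of the lane's origin. It slides along the lane's -x to 0.045 = fully out (the shuttle gets free at about 0.025). Friction about 1.5 N; it stays where it is left. A low rod beside the curb (top 19 mm above the floor) joins tongue and handle.
- bolt_handle (a point): Grip point of the bolt's upright black handle, a round post of 14 mm diameter; its top is 21 mm above this point, bare for 45 mm below it. The point is 65 mm above the lane's floor, 20 mm downhill of the lane's origin and, when shut, 87 mm from the middle line on the robot's side; it moves with the bolt.
- landing (a point): Centre of the flush white landing plate on the lane's floor, 116 mm across and 140 mm along the lane; on the middle line, 170 mm downhill of the lane's origin.
- stop_line (a point): Where shuttle_nose comes when the shuttle rests on the end posts: on the middle line, 320 mm downhill of the lane's origin. The two black rubber posts are 45 mm high above the floor, 30 mm long along the lane, with an 82 mm gap in the middle through which fingers pass; their uphill faces are here.
- reader_exit (a point): Point on the floor's middle line below the downhill edge of the white reader head, 70 mm uphill of the lane's origin. The head reaches 60 mm uphill from here and bridges the lane 131 to 180 mm above the floor, from 60 mm to the robot's side of the middle to its column on the other side (115 mm).
- tube_rack: Loose white tube rack 100 by 200 by 78 mm, to the robot's right; leave it alone. Origin under its centre.
- gel_bottle: Loose white bottle, 64 mm diameter, 150 mm high; leave it alone. Origin under its centre.
- pen_mug: Loose blue mug, 76 mm diameter, 90 mm high; leave it alone. Origin under its centre.
- buffer (a joint): Travel of the spring buffer on the shuttle's nose, m: 0 = fully out, 0.016 = pressed right in (towards the tray); spring 400 N/m, lightly damped; so a fixed obstacle met at full speed presses it far beyond half. A black rubber plate 56 mm wide, 26 mm high whose middle is 28 mm above the floor, in the middle of the nose.
- buffer_face (a point): Centre of the buffer plate's front (downhill) face, 23 mm ahead of the tray's nose face when fully out; it moves with the buffer.

How it is judged:
On the way, in this order (a step that is already met when the one before it is completed fails the run):
1. the bolt is out and the tray's front has come out from under the reader head, rolling by itself (value of joint bolt above 0.035 m and y of shuttle_nose in the frame of lane below 0.065 m and linear speed of shuttle above 0.1 m/s), for 0.05 s.
2. the shuttle is held still with its tray's front over the landing plate for 2 s (y of shuttle_nose in the frame of lane between -0.25 and -0.09 m and linear speed of shuttle below 0.03 m/s), for 1.8 s.
At the end, for the whole second after the job is handed in: The shuttle stands in the lane at rest with its tray's front within 10 mm of the end posts' uphill faces, upright, released, and the bolt is out (35 mm or more) (distance between shuttle_nose and stop_line below 0.01 m and linear speed of shuttle below 0.02 m/s and angle between shuttle's own z axis and vertical below 0.2 rad and value of joint bolt above 0.035 m); the robot touches nothing.
It fails at once if the shuttle is knocked: its spring buffer is pressed in more than 8 mm, half its travel (value of joint buffer above 0.008 m).
It fails at once if the shuttle is touched before its tray's front is out from under the reader head (y of shuttle_nose in the frame of lane above 0.07 m and contact force between any of the fingers, the arm and shuttle above 0.2 N).
It fails at once if the shuttle reaches the end posts faster than 0.1 m/s (y of shuttle_nose in the frame of lane below -0.308 m and linear speed of shuttle above 0.1 m/s).
It fails at once if the shuttle tips or leaves the lane (angle between shuttle's own z axis and vertical above 0.35 rad or horizontal distance between shuttle and lane above 0.4 m).
It fails at once if another thing on the bench is moved by more than 30 mm (distance of any of tube_rack, gel_bottle, pen_mug from where it was at the start of the episode above 0.03 m).
It also fails if it takes over 42 s, if anything falls off the work surface, if the arm or the gripper's body presses on something with over 40 N, if the wrist force passes 120 N, or if a joint passes its speed limit or range.

## Working session

There is one attempt and no reset: what is moved stays moved. The work goes in short steps, Python scripts to look and compute and a shell command to move; the robot and the scene stay as the last step left them, time stands still between calls to the robot, and variables do not carry over. Pictures are saved under pics/ and viewed, at most 10 in all, crops included, and the job is handed in when it is done.

```bash
ls; mkdir -p pics
python3 - <<'E'
from bench import env
import cv2
s=env.read_state(); print(s, env.grip_depth)
for n in("top","scene"):
    c=env.get_calibration(n);print(n,c)
    cv2.imwrite(f"pics/{n}0.png",env.camera(n)[...,::-1])
E
```

```text
pics
{'time_s': 0.0, 'joints': array([-1.00281398,  0.50187594, -0.42675821,  1.55144286,  0.22080529,
        1.13829856, -0.21032303]), 'joint_vel': array([-8.54556044e-05,  7.87949898e-04, -8.18783461e-04,  2.93972412e-05,
       -2.35624733e-03,  3.54239257e-04, -7.70868315e-04]), 'joint_torque': array([ 4.62026983e-04, -5.69529104e+01, -5.81631124e+00, -2.80939007e+01,
        1.05285933e-02,  1.21531458e-02,  2.92761433e-05]), 'tool_pos': array([0.19491065, 0.61936273, 0.23024179]), 'ee_rot': array([-3.13962361e+00, -5.44759341e-05,  2.83681395e+00]), 'ft_force': array([-0.0418836 , -1.19806724,  1.02717679]), 'torque': array([-0.00279326, -0.01566364,  0.01902125]), 'finger_force': 0.0, 'grip_width': 1.001698455158253} 0.0187
top {'mtx': array([[546.71959169,   0.        , 306.95238882],
       [  0.        , 546.71959169, 241.61400148],
       [  0.        ,   0.        ,   1.        ]]), 'R': array([[ 0.02588911, -0.99962015, -0.00945049],
       [-0.98283884, -0.02372502, -0.18293424],
       [ 0.18264054,  0.01402432, -0.98307973]]), 't': array([-0.01547387,  0.50678472,  1.56615354])}
scene {'mtx': array([[504.29863747,   0.        , 319.09040846],
       [  0.        , 504.29863747, 239.73561999],
       [  0.        ,   0.        ,   1.        ]]), 'R': array([[ 0.47496545,  0.87988494,  0.01450224],
       [ 0.56254323, -0.29090775, -0.77389779],
       [-0.6767222 ,  0.37573285, -0.63314445]]), 't': array([-0.24040699, -0.19499896,  1.69575785])}
```

View pics/top0.png

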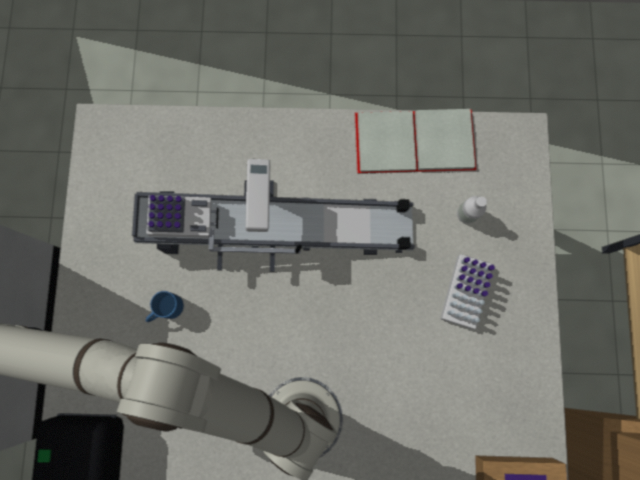

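View pics/scene0.png

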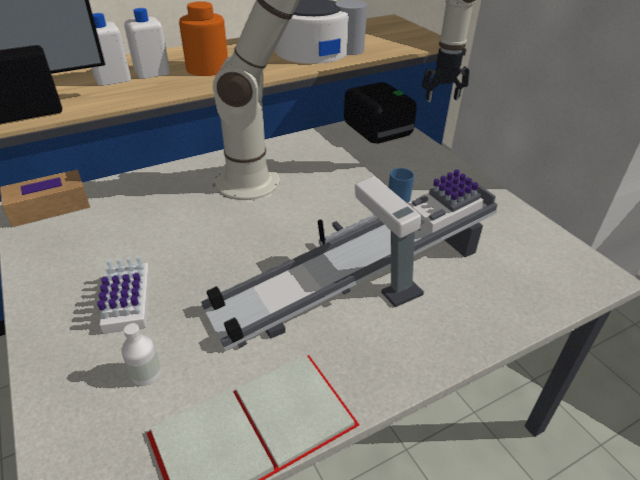

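The lane runs along world y: in the top view from (135,220) to (412,228), landing plate at about (361,226), posts at (404,206) and (404,243), handle at about (298,247). I'll enlarge both views.

Run:
```python
import cv2
a=cv2.imread("pics/top0.png")[180:280,235:425]
cv2.imwrite("pics/t1.png",cv2.resize(a,None,fx=4.2,fy=4.2,interpolation=cv2.INTER_CUBIC))
a=cv2.imread("pics/scene0.png")[200:350,190:390]
cv2.imwrite("pics/s1.png",cv2.resize(a,None,fx=4,fy=4,interpolation=cv2.INTER_CUBIC))
```

```text
(no output)
```

View pics/t1.png

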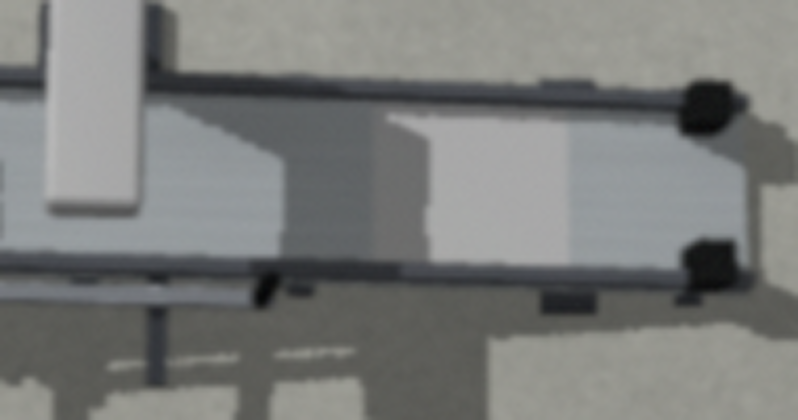

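View pics/s1.png

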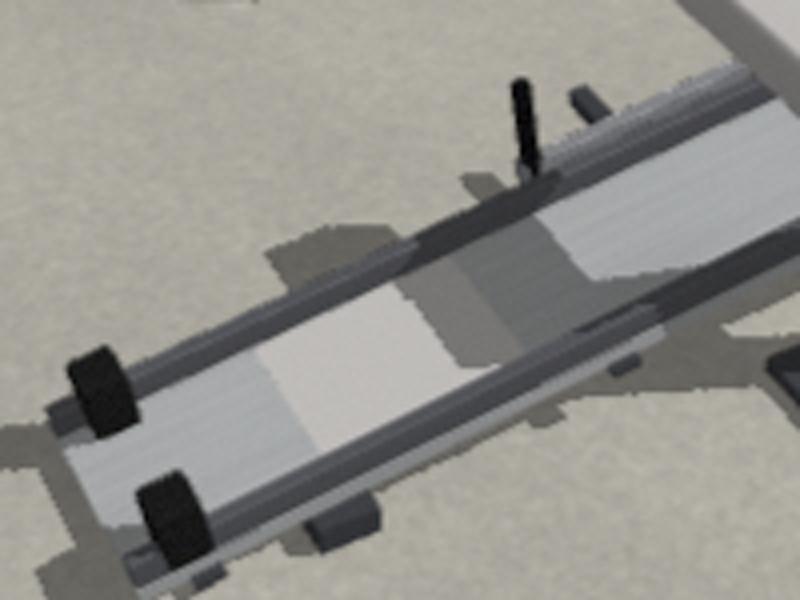

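```bash
cat > h.py <<'E'
import numpy as np
from bench import env
from scipy.spatial.transform import Rotation as Ro
def fl(y): return .066+np.tan(.13)*y
C={n:env.get_calibration(n) for n in("top","scene")}
def proj(n,X):
    c=C[n];p=c["mtx"]@(c["R"]@X+c["t"]);return p[:2]/p[2]
def l2w(p,X):
    c,s=np.cos(p[2]),np.sin(p[2]);return np.array([p[0]+c*X[0]-s*X[1],p[1]+s*X[0]+c*X[1],X[2]])
E
python3 - <<'E'
from h import *
from scipy.optimize import least_squares
T=lambda u,v:(u/4.2+235,v/4.2+180); S=lambda u,v:(u/4+190,v/4+200)
P=[("scene",S(258,350),(-.058,-.24,0)),("scene",S(456,257),(-.058,-.10,0)),("scene",S(520,80),(-.087,-.02,.086)),
("scene",S(68,450),(-.059,-.37,0)),("top",T(568,122),(.058,-.24,0)),("top",T(378,112),(.058,-.10,0)),
("top",T(275,277),(-.087,-.02,.086)),("top",T(141,203),(-.06,.07,.18))]
f=lambda p:np.concatenate([proj(n,l2w(p,np.array([X[0],X[1],fl(X[1])+X[2]])))-q for n,q,X in P])
for r in (least_squares(f,[.5,.1,0],loss="soft_l1"),):
    print(r.x); print(np.round(f(r.x).reshape(-1,2),1))
p=r.x
for nm,X in dict(handle=(-.087,-.02,.065),rest=(0,-.32,.0275),land=(0,-.17,0)).items():
    print(nm,l2w(p,np.array([X[0],X[1],fl(X[1])+X[2]])).round(4))
E
```

```text
[0.56015374 0.04685091 0.03004933]
[[-3.4  1. ]
 [-3.5  0.4]
 [ 2.3 -0.3]
 [-5.1 -0.6]
 [ 0.5 -3.9]
 [-0.8 -2.7]
 [-4.   0.5]
 [-8.2  0.8]]
handle [0.4738 0.0242 0.1284]
rest [ 0.5698 -0.273   0.0517]
land [ 0.5653 -0.1231  0.0438]
```

```bash
cat >> h.py <<'E'
def L(p,x,y,h):
    a=.13;c,s=np.cos(a),np.sin(a)
    return l2w(p,np.array([x,y*c-h*s,.066+y*s+h*c]))
E
python3 - <<'E'
from h import *
from scipy.optimize import least_squares
T=lambda u,v:(u/4.2+235,v/4.2+180); S=lambda u,v:(u/4+190,v/4+200)
P=[("scene",S(258,350),(-.058,-.24,0)),("scene",S(456,257),(-.058,-.10,0)),("scene",S(520,80),(-.087,-.02,.086)),
("scene",S(68,450),(-.059,-.37,0)),("top",T(568,122),(.058,-.24,0)),("top",T(378,112),(.058,-.10,0)),
("top",T(275,277),(-.087,-.02,.086)),("top",T(141,203),(-.06,.07,.18))]
f=lambda p:np.concatenate([proj(n,L(p,*X))-q for n,q,X in P])
r=least_squares(f,[.5,.1,0],loss="soft_l1");p=r.x
print(p); print(np.round(f(p).reshape(-1,2),1))
g=lambda q:np.concatenate([proj(n,L([q[0],q[1],q[2]],*X)+[0,0,q[3]])-qq for n,qq,X in P])
r=least_squares(g,[.5,.1,0,0],loss="soft_l1");print(r.x,np.round(g(r.x).reshape(-1,2),1).tolist())
for nm,X in dict(handle=(-.087,-.02,.065),rest=(0,-.32,.0275),land=(0,-.17,0)).items():
    print(nm,L(p,*X).round(4))
import cv2
out=[]
for n,(x0,y0,w,h),k in(("top",(235,180,190,100),4.2),("scene",(190,200,200,150),4)):
    im=cv2.resize(cv2.imread(f"pics/{n}0.png")[y0:y0+h,x0:x0+w],None,fx=k,fy=k,interpolation=cv2.INTER_CUBIC)
    def line(A,c):
        q=np.array([(proj(n,L(p,*a))-[x0,y0])*k for a in A]);cv2.polylines(im,[q.astype(int)],False,c,1)
    for x in(-.071,-.059,.059,.071): line([(x,.44,.02),(x,-.37,.02)],(0,0,255))
    line([(-.058,-.1,0),(.058,-.1,0),(.058,-.24,0),(-.058,-.24,0),(-.058,-.1,0)],(0,255,0))
    line([(-.087,-.02,.02),(-.087,-.02,.086)],(255,0,255))
    line([(-.041,-.32,.0),(-.041,-.32,.045),(-.041,-.35,.045)],(0,255,255));line([(.041,-.32,.0),(.041,-.32,.045),(.041,-.35,.045)],(0,255,255))
    line([(.06,.07,.18),(-.06,.07,.18),(-.06,.13,.18)],(255,255,0))
    out.append(cv2.resize(im,(560,int(560*h/w))))
cv2.imwrite("pics/o1.png",np.vstack(out)[:720])
cv2.imwrite("pics/o1.png",cv2.resize(np.vstack(out),None,fx=.82,fy=.82,interpolation=cv2.INTER_AREA)); np.save("p.npy",p)
E
```

```text
[0.5613053  0.05012276 0.02515977]
[[-1.4  0.2]
 [-1.9 -0. ]
 [ 0.   1. ]
 [-2.6 -1.9]
 [-1.2 -3.9]
 [-2.  -3. ]
 [-1.3  0.1]
 [-0.2  0.3]]
[ 0.56119488  0.04997921  0.01498943 -0.00250995] [[-1.5, 0.2], [-1.9, 0.4], [0.2, 1.6], [-2.8, -2.2], [-1.0, -2.9], [-1.8, -2.4], [-1.6, 0.4], [-0.3, 0.4]]
handle [0.475  0.0197 0.1279]
rest [ 0.5694 -0.2706  0.0518]
land [ 0.5655 -0.1184  0.044 ]
```

View pics/o1.png

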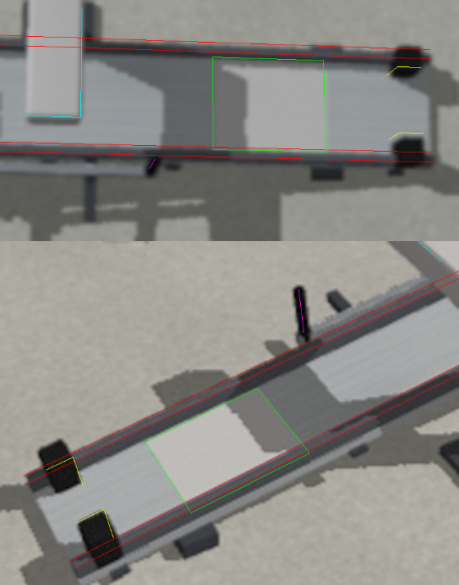

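Wireframe matches the pictures to a few mm (handle at about (0.475, 0.020, 0.128), landing centre about (0.565, -0.118), posts' line at y about -0.27). Heights are along the floor's normal. My plan is to push the handle with the closed fingers from the lane side, so they can drop into the lane straight afterwards.

```bash
python3 -m creep '{"linear":[[0,0,-1],[0,0,-1],[0,0,-1],[-1,-1,0],[-1,-1,0],[-1,-1,0],[-1,-1,0],[-1,-1,0],[-1,-1,0],[-1,-1,0]],"rotation":[[0,0,-0.208],[0,0,-0.208],[0,0,-0.208],[0,0,0],[0,0,0],[0,0,0],[0,0,0],[0,0,0],[0,0,0],[0,0,0]],"claw":[-1,-1,-1,-1,-1,-1,-1,-1,-1,-1]}'
python3 - <<'E'
from h import *
import cv2
p=np.load("p.npy")
for n in("scene","top"):
    im=cv2.imread(f"pics/{n}0.png");h=cv2.cvtColor(im,cv2.COLOR_BGR2HSV)
    m=cv2.inRange(h,(118,80,30),(150,255,200));k,_,st,_=cv2.connectedComponentsWithStats(cv2.morphologyEx(m,cv2.MORPH_CLOSE,np.ones((7,7))))
    print(n,[s.tolist() for s in st[1:] if s[4]>60])
    for y in(.23,.255): print([proj(n,L(p,x,yy,.094)).round(1).tolist() for x in(-.04,.04) for yy in(y+.08,y+.16)])
E
```

```text
time_s: 0.93
tool_pos: [0.3388, 0.4818, 0.2909]
ee_rot: [-3.141, -0.0, -3.12]
ft_force: [0.2, 0.1, -0.8]
grip_width: 0.002
finger_force: 0.0
scene [[434, 170, 44, 30, 755], [21, 178, 41, 17, 348], [97, 273, 43, 37, 1230]]
[[434.6, 179.9], [457.8, 169.1], [454.8, 194.7], [478.6, 183.2]]
[[441.9, 176.5], [464.9, 165.9], [462.3, 191.1], [485.8, 179.7]]
top [[149, 195, 33, 33, 1018], [457, 258, 37, 38, 928], [505, 474, 41, 6, 212]]
[[177.4, 225.6], [146.8, 224.9], [178.7, 196.8], [148.4, 195.8]]
[[167.8, 225.4], [137.1, 224.6], [169.2, 196.5], [138.8, 195.5]]
```

```bash
python3 -m creep '{"linear":[[-1,-1,0],[-1,-1,0],[-1,-1,0],[0,-1,0],[0,-1,0],[0,-1,0],[0,-1,0],[0,-1,0],[0,-1,0],[0,-1,0]],"rotation":[[0,0,0],[0,0,0],[0,0,0],[0,0,0],[0,0,0],[0,0,0],[0,0,0],[0,0,0],[0,0,0],[0,0,0]],"claw":[-1,-1,-1,-1,-1,-1,-1,-1,-1,-1]}'
python3 -m creep '{"linear":[[0,-1,0],[0,-1,0],[0,-1,0],[0,-1,0],[0,-1,0],[0,-1,0],[0,-1,0],[0,-1,0],[0,-1,0],[0,-1,0]],"rotation":[[0,0,0],[0,0,0],[0,0,0],[0,0,0],[0,0,0],[0,0,0],[0,0,0],[0,0,0],[0,0,0],[0,0,0]],"claw":[-1,-1,-1,-1,-1,-1,-1,-1,-1,-1]}'
```

```text
time_s: 1.77
tool_pos: [0.4021, 0.2833, 0.2909]
ee_rot: [-3.141, -0.001, -3.12]
ft_force: [-0.2, -0.6, -0.1]
grip_width: -0.003
finger_force: 0.0
time_s: 2.6
tool_pos: [0.4064, 0.0835, 0.2911]
ee_rot: [-3.141, -0.001, -3.12]
ft_force: [0.8, -0.8, -0.1]
grip_width: 0.002
finger_force: 0.0
```

```bash
python3 -m creep '{"linear":[[0,-1,0],[0,-1,0],[0,-1,0],[-1,-0.5,0],[-1,0,0.7],[-1,0,0.7],[-1,0,0.7],[-1,0,0.7],[0,0,0.7],[0,0,0.7]],"rotation":[[0,0,0],[0,0,0],[0,0,0],[0,0,0],[0,0,0],[0,0,0],[0,0,0],[0,0,0],[0,0,0],[0,0,0]],"claw":[-1,-1,-1,-1,-1,-1,-1,-1,-1,-1]}'
python3 - <<'E'
from h import *
import cv2
p=np.load("p.npy");s=env.read_state();print(s["tool_pos"])
im=env.camera("scene")[...,::-1];cv2.imwrite("pics/s2.png",im)
print(proj("scene",s["tool_pos"]),proj("scene",L(p,-.087,-.02,.086)))
cv2.imwrite("pics/s2c.png",cv2.resize(im[130:280,240:440],None,fx=4,fy=4,interpolation=cv2.INTER_CUBIC))
E
```

```text
time_s: 3.43
tool_pos: [0.5089, 0.0168, 0.206]
ee_rot: [3.141, -0.001, -3.12]
ft_force: [-0.2, -0.2, 0.2]
grip_width: 0.0
finger_force: 0.0
[0.50892973 0.01684299 0.20595865]
[326.94851866 209.74156905] [320.00673934 221.02655405]
```

View pics/s2c.png

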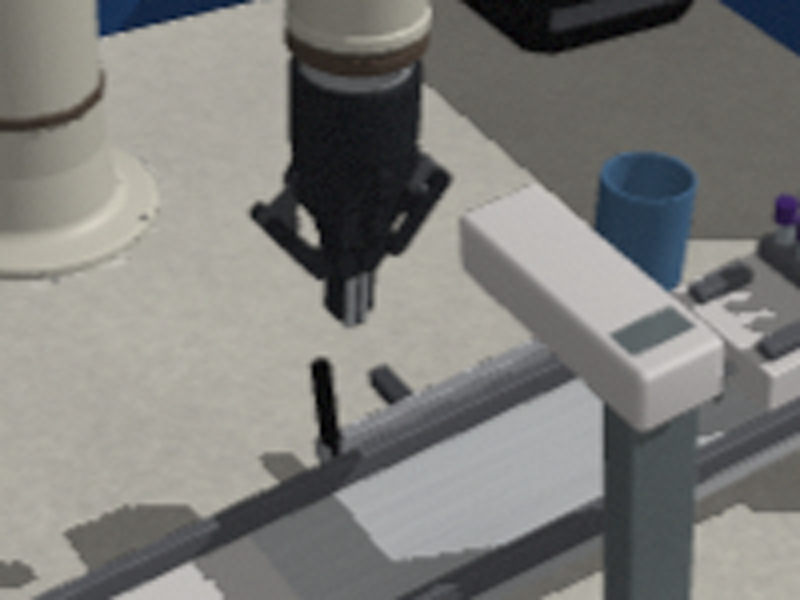

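Gripper tips are about 8 px right of and above the handle as predicted. The gripper's knuckles spread about 70 mm along the lane, close to the reader, so I'll turn it 90° and have them lie across.

```bash
python3 -c "
from bench import env;print(env.read_state()['joints'].round(2))"
python3 -m creep '{"linear":[[0,0,0],[0,0,0],[0,0,0],[0,0,0],[0,0,0],[0,0,0],[0,0,0],[0,0,0],[0,0,0],[0,0,0]],"rotation":[[0,0,0.2],[0,0,0.23],[0,0,0.23],[0,0,0.23],[0,0,0.23],[0,0,0.23],[0,0,0.23],[0,0,0.23],[0,0,0.23],[0,0,0.23]],"claw":[-1,-1,-1,-1,-1,-1,-1,-1,-1,-1]}'; python3 -c "
from bench import env;print(env.read_state()['joints'].round(2))"
```

```text
[-0.    0.25 -0.1   1.94  0.03  0.96  1.48]
time_s: 4.32
tool_pos: [0.508, 0.0168, 0.2076]
ee_rot: [-3.141, -0.0, 1.969]
ft_force: [1.2, -0.3, -0.1]
grip_width: 0.003
finger_force: 0.0
[-0.15  0.24  0.08  1.94 -0.02  0.96  0.33]
```

```bash
python3 -m creep '{"linear":[[0,0,0],[0,0,0],[0,0,0],[0,0,0],[0,0,1],[0,0,1],[0,0,1],[0,0,1],[0,0,0.85],[0,0,0]],"rotation":[[0,0,0.18],[0,0,0.18],[0,0,0.18],[0,0,0.18],[0,0,0],[0,0,0],[0,0,0],[0,0,0],[0,0,0],[0,0,0]],"claw":[-1,-1,-1,-1,-1,-1,-1,-1,-1,-1]}'
python3 - <<'E'
from h import *
import cv2
p=np.load("p.npy");s=env.read_state();print(s["tool_pos"],s["ee_rot"])
im=env.camera("scene")[...,::-1];cv2.imwrite("pics/s3.png",im)
a=cv2.resize(im[150:270,270:390],None,fx=5,fy=5,interpolation=cv2.INTER_CUBIC)
cv2.imwrite("pics/s3c.png",a)
E
```

```text
time_s: 5.15
tool_pos: [0.5055, 0.0167, 0.1075]
ee_rot: [-3.135, 0.0, 1.598]
ft_force: [-0.4, 0.5, -0.6]
grip_width: 0.001
finger_force: 0.0
[0.50549508 0.01671304 0.1074688 ] [-3.13538635e+00  3.12128194e-04  1.59821433e+00]
```

View pics/s3c.png

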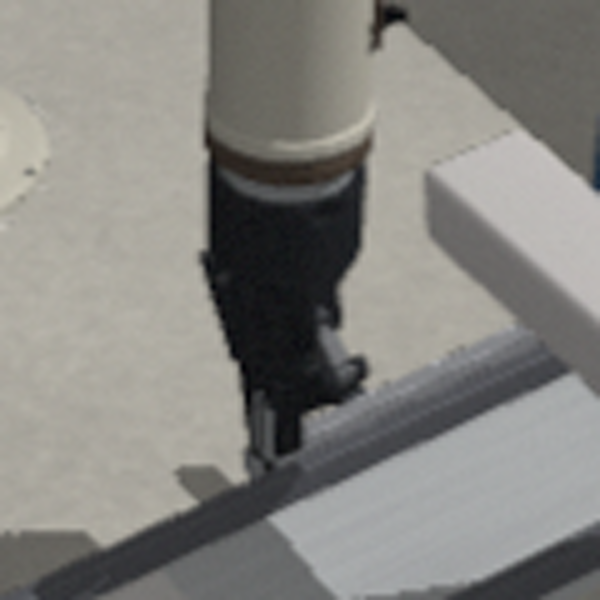

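Fingers are on the lane side of the handle, which they hide, at about (270,440) in the crop. I'll set up the tracker, then pull and drop into the lane in one call.

```bash
cat >> h.py <<'E'
import cv2
from scipy.optimize import brentq,least_squares
P0=np.load("p.npy")
def edge(im):  # rear (min u) edge of purple caps in top view, rgb
    m=cv2.inRange(cv2.cvtColor(np.ascontiguousarray(im[180:250,:345]),cv2.COLOR_RGB2HSV),(118,80,30),(150,255,200))
    c=m.astype(bool).sum(0); i=np.where(c>=4)[0]; return i.min(),i.max()
def y_of(u): return brentq(lambda y:proj("top",L(P0,0,y,.094))[0]-u,-.5,.6)
N0=.235; U0=149
def track(save=None):
    s=env.read_state(); im=env.camera("top"); a,b=edge(im)
    if save: cv2.imwrite(save,im[...,::-1])
    c,d=np.cos(P0[2]),np.sin(P0[2]); r=s["tool_pos"]-[P0[0],P0[1],.066]
    x,yy=c*r[0]+d*r[1],-d*r[0]+c*r[1]; ca,sa=np.cos(.13),np.sin(.13)
    print("t",round(s["time_s"],3),"edges",a,b,"nose(rear)",round(N0+y_of(a)-y_of(U0),4),"nose(front)",round(N0+y_of(b)-y_of(181),4),
     "TCP lane x,y,h",np.round([x,yy*ca+r[2]*sa,-yy*sa+r[2]*ca],4),"F",s["ft_force"].round(1))
E
python3 - <<'E'
from h import *
r=least_squares(lambda q:np.r_[proj("scene",L(P0,.055,q[0],.010))-(432.5,231.2),proj("scene",L(P0,.055,q[0],.045))-(431.7,222.5)],[.235]);print(r.x,r.fun)
print(edge(cv2.imread("pics/top0.png")[...,::-1]))
track("pics/t2.png")
E
```

```text
[0.23211581] [0.27102025 2.76001234 1.81806847 1.44971497]
(np.int64(149), np.int64(180))
t 5.2 edges 149 180 nose(rear) 0.235 nose(front) 0.2376 TCP lane x,y,h [-0.0555 -0.0261  0.0468] F [0.8 0.4 0.1]
```

```bash
python3 -m creep '{"linear":[[0,-1,0],[0,-1,0],[0,-0.88,0],[0,0,0],[0,1,0],[0,1,0],[0,1,0],[0,1,0.3],[0,1,0.5],[0,0.85,0.5]],"rotation":[[0,0,0],[0,0,0],[0,0,0],[0,0,0],[0,0,0],[0,0,0],[0,0,0],[0,0,0],[0,0,0],[0,0,0]],"claw":[-1,-1,-1,-1,-1,-1,-1,-1,-1,-1]}'
python3 -c "
from h import *
track('pics/t3.png')"
```

```text
time_s: 6.08
tool_pos: [0.5711, 0.0185, 0.0857]
ee_rot: [3.138, -0.0, 1.598]
ft_force: [-1.0, 0.4, 0.0]
grip_width: 0.005
finger_force: 0.0
t 6.083 edges 185 216 nose(rear) 0.1402 nose(front) 0.1416 TCP lane x,y,h [ 0.009  -0.029   0.0237] F [-1.   0.4  0. ]
```

```bash
python3 -m creep '{"linear":[[0,-0.3,0.1],[0,0,0]],"rotation":[[0,0,0],[0,0,0]],"claw":[-1,-1]}'
python3 -c "
from h import *
track('pics/t4.png')"
```

```text
time_s: 6.3
tool_pos: [0.5601, 0.018, 0.0821]
ee_rot: [-3.139, 0.0, 1.598]
ft_force: [-1.2, -0.1, -0.8]
grip_width: -0.004
finger_force: 0.0
t 6.3 edges 206 237 nose(rear) 0.0842 nose(front) 0.0849 TCP lane x,y,h [-0.002  -0.0297  0.0201] F [-1.2 -0.1 -0.8]
```

```bash
python3 -m creep '{"linear":[[0,0,0],[-0.2,0,0.03],[-0.7,0,0.09],[-0.9,0,0.12],[-0.9,0,0.12],[-0.85,0,0.11],[-0.8,0,0.1],[-0.75,0,0.1],[-0.65,0,0.08],[-0.55,0,0.07]],"rotation":[[0,0,0],[0,0,0],[0,0,0],[0,0,0],[0,0,0],[0,0,0],[0,0,0],[0,0,0],[0,0,0],[0,0,0]],"claw":[-1,-1,-1,-1,-1,-1,-1,-1,-1,-1]}'
python3 -m creep '{"linear":[[-0.45,0,0.06],[-0.36,0,0.05],[-0.27,0,0.035],[-0.18,0,0.02],[-0.1,0,0.01],[-0.04,0,0]],"rotation":[[0,0,0],[0,0,0],[0,0,0],[0,0,0],[0,0,0],[0,0,0]],"claw":[-1,-1,-1,-1,-1,-1]}'
python3 -c "
from h import *
track('pics/t5.png')"
```

```text
time_s: 7.18
tool_pos: [0.5647, -0.1096, 0.0662]
ee_rot: [3.142, 0.001, 1.597]
ft_force: [-0.7, -1.3, -0.2]
grip_width: -0.001
finger_force: 0.4
time_s: 7.68
tool_pos: [0.5659, -0.1356, 0.0623]
ee_rot: [-3.141, -0.0, 1.598]
ft_force: [0.5, -1.4, 1.1]
grip_width: -0.004
finger_force: 0.5
t 7.683 edges 289 319 nose(rear) -0.142 nose(front) -0.1415 TCP lane x,y,h [-1.000e-04 -1.847e-01  2.050e-02] F [ 0.5 -1.4  1.1]
```

```bash
Z='{"linear":[[0,0,0],[0,0,0],[0,0,0],[0,0,0],[0,0,0],[0,0,0],[0,0,0],[0,0,0],[0,0,0],[0,0,0]],"rotation":[[0,0,0],[0,0,0],[0,0,0],[0,0,0],[0,0,0],[0,0,0],[0,0,0],[0,0,0],[0,0,0],[0,0,0]],"claw":[-1,-1,-1,-1,-1,-1,-1,-1,-1,-1]}'
python3 -m creep '{"linear":[[0,0,0],[0,0,0],[0,0,0],[0,0,0],[0,0,0],[0,0,0],[0,0,0],[0,0,0],[0,0,0],[0,0,0]],"rotation":[[0,0,0],[0,0,0],[0,0,0],[0,0,0],[0,0,0],[0,0,0],[0,0,0],[0,0,0],[0,0,0],[0,0,0]],"claw":[-1,-1,-1,-1,-1,-1,-1,-1,-1,-1]}' | head -1
python3 -c "
from h import *
track('pics/t6.png')
im=env.camera('scene')[...,::-1];cv2.imwrite('pics/s4.png',cv2.resize(im[180:360,180:380],None,fx=3,fy=3))"
```

```text
time_s: 8.57
t 8.567 edges 289 319 nose(rear) -0.142 nose(front) -0.1415 TCP lane x,y,h [-1.000e-04 -1.847e-01  2.050e-02] F [-0.5 -0.9  0.2]
```

View pics/s4.png

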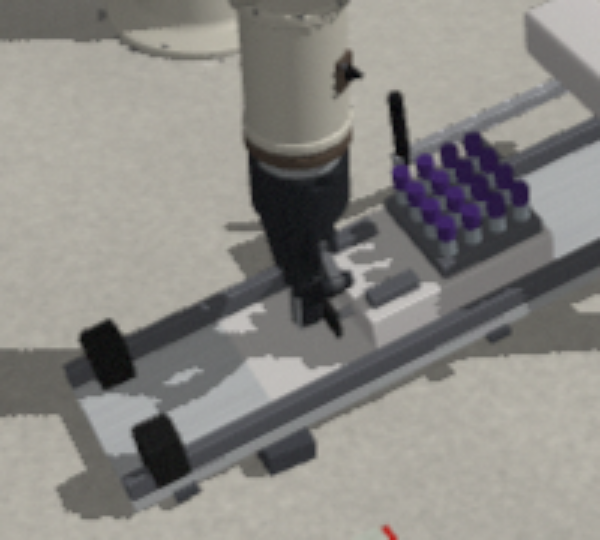

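Bolt handle stands out to the robot's side, at about (400,125). The fingers hold the buffer plate at (325,310) with the shuttle still. I'll finish the hold, then ease it down at about 0.06 m/s.

```bash
python3 -m creep '{"linear":[[0,0,0],[0,0,0],[0,0,0],[0,0,0],[0,0,0],[0,0,0],[0,0,0],[0,0,0],[0,0,0],[0,0,0]],"rotation":[[0,0,0],[0,0,0],[0,0,0],[0,0,0],[0,0,0],[0,0,0],[0,0,0],[0,0,0],[0,0,0],[0,0,0]],"claw":[-1,-1,-1,-1,-1,-1,-1,-1,-1,-1]}' | head -1
python3 -m creep '{"linear":[[0,0,0],[0,0,0],[0,0,0],[0,0,0],[0,0,0],[0,0,0],[0,0,0],[0,0,0]],"rotation":[[0,0,0],[0,0,0],[0,0,0],[0,0,0],[0,0,0],[0,0,0],[0,0,0],[0,0,0]],"claw":[-1,-1,-1,-1,-1,-1,-1,-1]}' | head -1
python3 -m creep '{"linear":[[-0.04,0,0],[-0.08,0,0.01],[-0.13,0,0.02],[-0.18,0,0.025],[-0.22,0,0.03],[-0.25,0,0.033],[-0.25,0,0.033],[-0.25,0,0.033],[-0.25,0,0.033],[-0.25,0,0.033]],"rotation":[[0,0,0],[0,0,0],[0,0,0],[0,0,0],[0,0,0],[0,0,0],[0,0,0],[0,0,0],[0,0,0],[0,0,0]],"claw":[-1,-1,-1,-1,-1,-1,-1,-1,-1,-1]}'
python3 -m creep '{"linear":[[-0.25,0,0.033],[-0.25,0,0.033],[-0.25,0,0.033],[-0.25,0,0.033],[-0.25,0,0.033],[-0.25,0,0.033],[-0.25,0,0.033],[-0.25,0,0.033],[-0.25,0,0.033],[-0.25,0,0.033]],"rotation":[[0,0,0],[0,0,0],[0,0,0],[0,0,0],[0,0,0],[0,0,0],[0,0,0],[0,0,0],[0,0,0],[0,0,0]],"claw":[-1,-1,-1,-1,-1,-1,-1,-1,-1,-1]}'
python3 -m creep '{"linear":[[-0.25,0,0.033],[-0.25,0,0.033],[-0.25,0,0.033],[-0.22,0,0.03],[-0.2,0,0.026],[-0.2,0,0.026],[-0.2,0,0.026],[-0.2,0,0.026],[-0.15,0,0.02],[-0.1,0,0.013]],"rotation":[[0,0,0],[0,0,0],[0,0,0],[0,0,0],[0,0,0],[0,0,0],[0,0,0],[0,0,0],[0,0,0],[0,0,0]],"claw":[-1,-1,-1,-1,-1,-1,-1,-1,-1,-1]}'
python3 -c "
from h import *
import h
def e(im):
    m=cv2.inRange(cv2.cvtColor(np.ascontiguousarray(im[180:250,:440]),cv2.COLOR_RGB2HSV),(118,80,30),(150,255,200));i=np.where(m.astype(bool).sum(0)>=4)[0];return i.min(),i.max()
h.edge=e
track('pics/t7.png')"
```

```text
time_s: 9.5
time_s: 10.17
time_s: 11.0
tool_pos: [0.5669, -0.1745, 0.0573]
ee_rot: [3.142, 0.0, 1.598]
ft_force: [-0.4, -1.1, 0.3]
grip_width: 0.003
finger_force: 0.3
time_s: 11.83
tool_pos: [0.5682, -0.2242, 0.0506]
ee_rot: [-3.141, -0.0, 1.598]
ft_force: [-0.9, -1.5, 0.1]
grip_width: -0.002
finger_force: 0.3
time_s: 12.67
tool_pos: [0.5694, -0.2647, 0.0454]
ee_rot: [3.142, 0.0, 1.598]
ft_force: [-0.1, -0.4, -0.7]
grip_width: -0.0
finger_force: 0.5
t 12.667 edges 336 364 nose(rear) -0.2737 nose(front) -0.2693 TCP lane x,y,h [ 1.00e-04 -3.15e-01  2.04e-02] F [-0.1 -0.4 -0.7]
```

```bash
python3 -m creep '{"linear":[[-0.15,0,0.02],[-0.2,0,0.026],[-0.2,0,0.026],[-0.2,0,0.026],[-0.2,0,0.026],[-0.2,0,0.026],[-0.2,0,0.026],[-0.15,0,0.02],[-0.15,0,0.02],[-0.15,0,0.02]],"rotation":[[0,0,0],[0,0,0],[0,0,0],[0,0,0],[0,0,0],[0,0,0],[0,0,0],[0,0,0],[0,0,0],[0,0,0]],"claw":[-1,-1,-1,-1,-1,-1,-1,-1,-1,-1]}'
python3 -m creep '{"linear":[[-0.15,0,0.02],[-0.15,0,0.02],[-0.15,0,0.02],[-0.15,0,0.02],[-0.15,0,0.02],[-0.15,0,0.02],[-0.15,0,0.02],[-0.15,0,0.02],[-0.15,0,0.02],[-0.15,0,0.02]],"rotation":[[0,0,0],[0,0,0],[0,0,0],[0,0,0],[0,0,0],[0,0,0],[0,0,0],[0,0,0],[0,0,0],[0,0,0]],"claw":[-1,-1,-1,-1,-1,-1,-1,-1,-1,-1]}'
sed -i 's/:345/:440/' h.py; python3 -c "
from h import *
track('pics/t8.png')
im=env.camera('scene')[...,::-1];cv2.imwrite('pics/s5.png',cv2.resize(im[180:360,160:360],None,fx=3,fy=3))"
```

```text
time_s: 13.55
tool_pos: [0.5704, -0.3004, 0.0408]
ee_rot: [3.141, 0.0, 1.598]
ft_force: [-0.2, 0.1, 0.3]
grip_width: 0.002
finger_force: 0.2
time_s: 14.38
tool_pos: [0.5712, -0.3304, 0.0367]
ee_rot: [-3.142, 0.0, 1.598]
ft_force: [0.8, -0.4, -0.7]
grip_width: 0.001
finger_force: 0.0
t 14.383 edges 349 378 nose(rear) -0.3106 nose(front) -0.3095 TCP lane x,y,h [ 3.000e-04 -3.812e-01  2.030e-02] F [ 0.8 -0.4 -0.7]
```

View pics/s5.png

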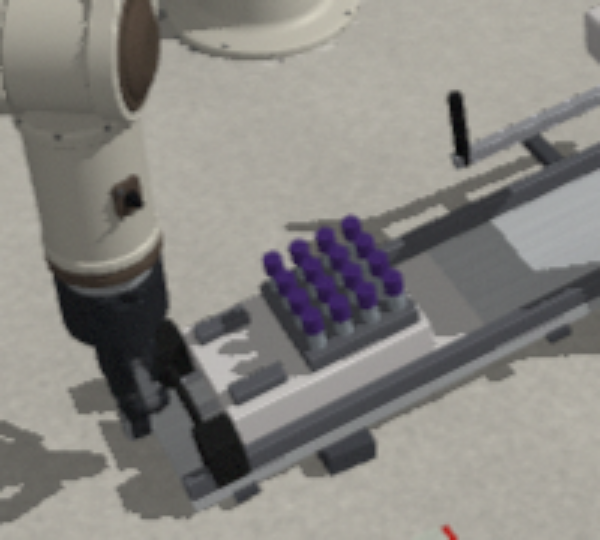

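The tray's front rests against both posts, at about (180,360) and (220,445), and the fingers are just past the buffer. I'll back off, lift, and check that the shuttle stays.

```bash
python3 -m creep '{"linear":[[-0.5,0,0],[-0.5,0,0],[-0.5,0,0],[0,0,-0.8],[0,0,-1],[0,0,-1],[0,0,-1],[0,0,-1],[0,0,-1],[0,0,0]],"rotation":[[0,0,0],[0,0,0],[0,0,0],[0,0,0],[0,0,0],[0,0,0],[0,0,0],[0,0,0],[0,0,0],[0,0,0]],"claw":[-1,-1,-1,-1,-1,-1,-1,-1,-1,-1]}'
python3 -c "
from h import *
track('pics/t9.png')
im=env.camera('scene')[...,::-1];cv2.imwrite('pics/s6.png',cv2.resize(im[230:350,190:290],None,fx=5,fy=5,interpolation=cv2.INTER_CUBIC))"
```

```text
time_s: 15.32
tool_pos: [0.5743, -0.3633, 0.1579]
ee_rot: [3.135, 0.005, 1.597]
ft_force: [0.8, -1.0, 0.6]
grip_width: -0.004
finger_force: 0.0
t 15.317 edges 349 378 nose(rear) -0.3106 nose(front) -0.3095 TCP lane x,y,h [ 0.0026 -0.3982  0.1448] F [ 0.8 -1.   0.6]
```

View pics/s6.png

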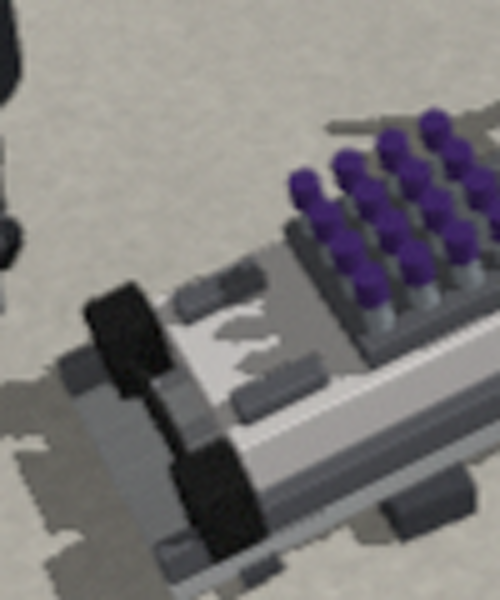

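The shuttle sits square against both posts, at (130,340) and (215,490), the tracker reads no movement, and the gripper is clear.

```bash
python3 -c "
from bench import env
print(env.finish_job())"
```

```text
the job is handed in; nothing more can be done
None
```

I handed the job in at about 15 s: the bolt is out, and the shuttle was caught by its buffer, held over the landing plate for about 2.5 s, then eased down to rest against both end posts with the gripper clear. The hand-in gave no verdict. Contact with the posts was judged by eye, because my tracker put the tray front about 10 mm short of the stop line, and buffer travel was not measured.

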